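Close the coffee canister with its double lid, then take off the outer lid only

TASK

Pick up the nested double lid by the black knob, carry both lids together to the open green canister and lower them until the inner lid is fully seated in its mouth, before letting go of the knob. Then grip the wooden collar and lift the outer lid straight off by itself, leaving the inner lid seated in the canister. Finish still holding the outer lid, level and still, about 12 cm above where it sat (it is wanted for a new label); leave the canister standing about where it is and the cup, spoon and tin alone.

Things in the scene. Friction and masses are not known exactly. Their poses are not given: they have to be found in the camera images.
- canister: Loose green round open canister, 112 mm outside diameter, 85 mm tall, wall 4 mm (mouth 104 mm across), about 0.8 kg, with three coffee capsules (24 mm high) fixed on its floor. Origin: centre of the underside; z up. It stands upright on the worktop.
- inner_lid: Inner lid, loose, about 0.12 kg, all round. Origin: centre of its underside, z up. White plug 97 mm diameter, z 0-12 mm, foot chamfered 5 mm; metal flange 113 mm diameter, z 12-16; centring cone, 43 mm wide at z 16, 36 mm at z 22; thin stem; knob. Starts flat on the worktop under the outer lid. Seated, the flange lies on the canister's rim, the origin 73 mm above the canister's.
- knob (a point): Middle of the inner lid's black knob, 61 mm above the inner lid's origin: 24 mm diameter, 24 mm tall, on a 12 mm stem, standing up through the hole of the outer lid. Lifting by the knob carries the outer lid too, which rests loosely on the flange. The knob's underside is 10 mm above the top of the collar.
- outer_lid: Outer lid, loose, about 0.10 kg: green round cap 132 mm diameter with a pale wooden collar round the hole in its middle. Origin: centre of the lower edge of its skirt, z up. Skirt z 0-14 mm, inside 125 mm wide; flat top, upper face at z 17 mm. Nested, its origin is 2 mm above the inner lid's. Nothing locks it to the inner lid; lifted straight up it comes off.
- collar (a point): Middle of the outer lid's wooden collar, on its axis, 27 mm above the outer lid's origin. The collar is an upright ring, 54 mm outside diameter, hole 45 mm, 20 mm tall (z 17 to 37 mm of the outer lid), with flat lid all round outside it. Nested, the knob stands above it, its top 34 mm above the collar's top.
- espresso_cup: White espresso cup, 58 mm wide, 85 mm with its ear, 56 mm tall; origin at the centre of its underside. Leave alone.
- tuna_tin: Closed low food tin, green, 75 mm diameter, 58 mm tall; origin at the centre of its underside. Leave alone.
- coffee_spoon: Small metal spoon lying flat, 137x28x13 mm; origin at the middle of its underside. Leave alone.
Not all that is in view belongs to the job. What is shaped like the inner_lid but pink is not meant.

How it is judged:
By the outcome, as a careful person would: the job done as asked, in the order asked, and still so for the second after the job is handed in, while the arm keeps its last pose, push and grip.
It also fails if it takes over 50 s, if anything falls off the work surface, if the arm or the gripper's body presses on something with over 40 N, if the wrist force passes 120 N, or if a joint passes its speed limit or range.

ROBOT

A 7-joint arm with a two-finger parallel gripper is mounted at the origin on a cart in front of the work surface, level with it; the furniture and walls round the work are solid. World frame = base frame: x ahead of the robot, y to its left, z up, the work surface at z = 0. Lengths are in m, angles in rad, forces in N, time in s.
With the tool pointing down it reaches from about 0.4 to 0.85 m from the base axis. Payload 10.4 kg.
Tool frame: the origin (TCP) lies at the centre of the arm's flange, where the gripper is bolted on; the fingertips stand 182 mm ahead of it and the grasp point (between the pads) lies r.grasp_offset ahead of it (r.grasp_offset is the distance from the TCP to the grasp point, in m); z points along the fingers, y is the line along which they close (so a half turn about z gives the same grasp; the last joint's range is limited). The gripper opens to 87 mm and grips with 3 to 60 N. Pads are 19 mm wide; open, the fingers measure 117 mm over their backs; the gripper's body (75 mm by 190 mm) begins 51 mm behind the grasp point.
Start: joints at [-1.197, 0.332, -0.065, 1.46, 0.022, 1.35, -0.088], TCP at [0.242, 0.576, 0.405] pointing down, gripper open.
Joint ranges: [-2.6, 2.6], [-0.5, 2.12], [-1.47, 1.34], [0.16, 2.42], [-1.27, 4.41], [0.06, 2.06], [-2.6, 2.6]. Speed limits (rad/s): [2.22, 2.22, 2.79, 2.79, 3.14, 3.14, 3.14].

INTERFACE

Orientations are given as a unit quaternion [x, y, z, w].
In Python, from bench import status, vision, job, spotter, r gives the robot as it stands. The module is installed in compiled form; this text tells all that it offers.
- The arm moves only by the tool play_rows, never from a script. Its argument "series" is a list of rows, each a list of 6 numbers: the shift along the tool's x, y, z each as a share of 150 mm, from -1 to 1, then the turn, a rotation vector about the tool's x, y, z each as a share of 30 degrees, from -1 to 1. In form: [[x, y, z, ax, ay, az], ...]. A call has 1 to 5 rows; each row is the pose to reach, as a shift and turn from the pose commanded when the call began, along the tool's axes at that moment; what a row does not reach only later rows make up. A row lasts 1/10 s, in which the tool goes at most 50 mm and 8.59 degrees, less where a joint would pass 70% of its speed; a pose out of reach is approached as far as the arm can. A call with a number of a shift or a turn outside -1 to 1 is refused whole. A call with a gripper value outside its range is refused whole. "fingers" is the opening, from -1 (shut) to 1 (fully open), set as the call begins (left out, the last holds). The fingers move at their own pace and stop on an object; "squeeze" is the grip in N (left out, the last holds). Time passes only in rows, so rows that repeat a pose let the fingers close. It gives the time, the measured TCP pose, the force, the opening and the grip force at its end, in the units of the state.
- status.read_state(): the state, without advancing time (a new reading comes with each control period).
- vision.camera(name): name is "side" or "top" or "wrist"; returns the picture (400x640x3 uint8, blue, green, red); there is no depth.
- vision.calibration(name): a dict with "fx", "fy", "cx", "cy" (pixels), "rvec" (rotation vector, rad) and "tvec" (3), from world to camera coordinates, as OpenCV has them; the wrist camera has in their place "T_tool_cam" (4x4, takes a point from camera to tool coordinates, whose origin is the TCP and whose axes are the flange's). Camera axes: x right, y down, z forward; pixel columns grow to the right and rows downward; lengths in m; the calibration is good to about 2 mm. A picture is of the moment at which its call begins: read the wrist's pose just before it. calibration takes no time and is no camera call.
- job.close_job(): hands the job in; it is judged then, once.
Trained networks look in the newest picture that a camera, given by its name, has taken for a name from the list of things; names that differ only in an ending like _2 or _b are one class to them, and where a whole thing is asked for, a point or a joint stands for the part that bears it (a point fixed in the world has none). Each returns a list of dicts, best first, with "conf" (0 to 1); they miss things now and then, are a little off and sometimes report something else, mostly with a low value. They report only what shows in the picture. A call takes as long as a camera call. They do not tell look-alikes from the thing itself.
- spotter.boxes_of(camera, name): "point" ([x, y, z] in m, in world coordinates, good to about 4 mm: the middle of the surface that is visible of it).
- spotter.regions_of(camera, name): "pixels" (400x640 bool, what is visible of it).
The state is a dict: "time": time; "joint_positions": joint angles; "joint_vel": joint speeds; "joint_torque": joint torques, N m; "ee_pos": TCP position; "eef_rot": TCP orientation; "ft_force": force on the tool from outside, world axes, zero at the start; "torque": the same for the moment, N m; "width": finger opening in m; "grip_force": force on a finger pad.
Only numpy, scipy, OpenCV 4.12 (cv2) and the standard library are available. Lean on these libraries where they do the work, as an engineer would, in place of code of your own. Each camera call takes 0.05 s, during which the arm holds its last target. There are 200 camera calls.

## Working session

There is one attempt and no reset: what is moved stays moved. The work goes in short steps, Python scripts to look and compute and a tool call to move; the robot and the scene stay as the last step left them, time stands still between calls to the robot, and variables do not carry over. Pictures are saved under pics/ and viewed, at most 10 in all, crops included, and the job is handed in when it is done.

Besides the shell and the picture viewer there is one more tool, called after "Emit:" in YAML: its name, and indented under it one key for each argument. play_rows: Moves the arm, as the interface text tells. Shift numbers are shares of 150 mm and turn numbers shares of 30 degrees, none past 1 either way. Its arguments: {"type":"object","properties":{"series":{"type":"array","items":{"type":"array","items":{"type":"number"}}},"fingers":{"type":"number"},"squeeze":{"type":"number"}},"required":["series"]}

```bash
mkdir -p pics
cat > h.py <<'E'
import numpy as np,cv2
from scipy.spatial.transform import Rotation as R
from bench import status,vision,job,spotter,r
def T_tool():
    s=status.read_state();T=np.eye(4);T[:3,:3]=R.from_quat(s['eef_rot']).as_matrix();T[:3,3]=s['ee_pos'];return T
def cam(name):
    c=vision.calibration(name);K=np.array([[c['fx'],0,c['cx']],[0,c['fy'],c['cy']],[0,0,1]])
    if 'rvec' in c:
        W=np.eye(4);W[:3,:3]=R.from_rotvec(np.ravel(c['rvec'])).as_matrix();W[:3,3]=np.ravel(c['tvec'])
    else: W=np.linalg.inv(T_tool()@np.array(c['T_tool_cam']))
    return K,W
def proj(KW,p):
    K,W=KW;q=K@(W[:3,:3]@np.asarray(p,float)+W[:3,3]);return q[:2]/q[2]
def atz(KW,px,z):
    K,W=KW;d=W[:3,:3].T@np.linalg.inv(K)@[px[0],px[1],1];o=-W[:3,:3].T@W[:3,3];return o+d*(z-o[2])/d[2]
def tri(obs):
    A=[];b=[]
    for KW,px in obs:
        K,W=KW;d=W[:3,:3].T@np.linalg.inv(K)@[px[0],px[1],1];d/=np.linalg.norm(d);o=-W[:3,:3].T@W[:3,3]
        P=np.eye(3)-np.outer(d,d);A.append(P);b.append(P@o)
    A=np.vstack(A);b=np.hstack(b);x,res,_,_=np.linalg.lstsq(A,b,rcond=None);return x,np.sqrt(res)
E
python3 - <<'E'
from h import *
s=status.read_state();print({k:np.round(v,3) for k,v in s.items()},r.grasp_offset)
im={c:vision.camera(c) for c in('side','top')}
cv2.imwrite('pics/side.png',im['side']);cv2.imwrite('pics/top.png',im['top'])
for n in ('knob','collar','canister','inner_lid','outer_lid','tuna_tin','espresso_cup','coffee_spoon'):
  for c in('side','top'):
    for d in spotter.boxes_of(c,n)[:4]: print(n,c,round(d['conf'],2),np.round(d['point'],3),np.round(proj(cam(c),d['point'])))
E
```

```text
{'time': np.float64(0.0), 'joint_positions': array([-1.197,  0.333, -0.065,  1.461,  0.022,  1.35 , -0.089]), 'joint_vel': array([-0.001, -0.002, -0.   , -0.001, -0.001,  0.   ,  0.001]), 'joint_torque': array([ 0.0000e+00, -6.2324e+01,  2.5000e-02, -3.8991e+01, -6.1000e-02,
        3.9000e-02,  0.0000e+00]), 'ee_pos': array([0.241, 0.576, 0.404]), 'eef_rot': array([ 0.197,  0.98 , -0.001, -0.   ]), 'ft_force': array([-1.02 , -0.006,  0.082]), 'torque': array([0.031, 0.005, 0.001]), 'grip_force': np.float64(0.0), 'width': np.float64(0.087)} 0.1635
knob side 0.88 [ 0.778 -0.294  0.018] [298. 140.]
knob side 0.63 [ 0.475 -0.225  0.051] [395. 192.]
knob top 0.98 [ 0.777 -0.301  0.017] [407. 127.]
knob top 0.78 [ 0.79  -0.106  0.018] [325. 124.]
knob top 0.51 [ 0.479 -0.222  0.022] [378. 253.]
collar side 0.69 [ 0.473 -0.211  0.022] [392. 204.]
collar top 0.94 [ 0.483 -0.227  0.019] [379. 251.]
canister side 0.56 [0.48  0.06  0.029] [341. 295.]
canister top 0.65 [0.477 0.075 0.016] [252. 256.]
inner_lid side 0.62 [ 0.633 -0.262  0.059] [342. 157.]
inner_lid side 0.6 [ 0.773 -0.296  0.022] [300. 139.]
inner_lid side 0.59 [ 0.789 -0.102  0.022] [257. 189.]
inner_lid side 0.56 [ 0.479 -0.221  0.052] [393. 193.]
inner_lid top 0.93 [ 0.774 -0.3    0.015] [406. 129.]
inner_lid top 0.61 [ 0.791 -0.104  0.019] [325. 123.]
inner_lid top 0.54 [ 0.479 -0.224  0.022] [379. 253.]
outer_lid side 0.71 [ 0.473 -0.214  0.021] [393. 203.]
outer_lid side 0.34 [ 0.479 -0.225  0.054] [394. 191.]
outer_lid top 0.91 [ 0.486 -0.223  0.021] [378. 250.]
tuna_tin side 0.85 [ 0.634 -0.262  0.061] [342. 156.]
tuna_tin side 0.31 [0.477 0.061 0.03 ] [342. 296.]
tuna_tin top 0.95 [ 0.645 -0.276  0.054] [401. 181.]
tuna_tin top 0.23 [ 0.606 -0.141  0.006] [342. 200.]
espresso_cup side 0.61 [0.642 0.055 0.037] [275. 261.]
coffee_spoon side 0.83 [ 0.601 -0.138  0.006] [331. 210.]
coffee_spoon top 0.56 [ 0.604 -0.138  0.005] [340. 201.]
```

View pics/side.png

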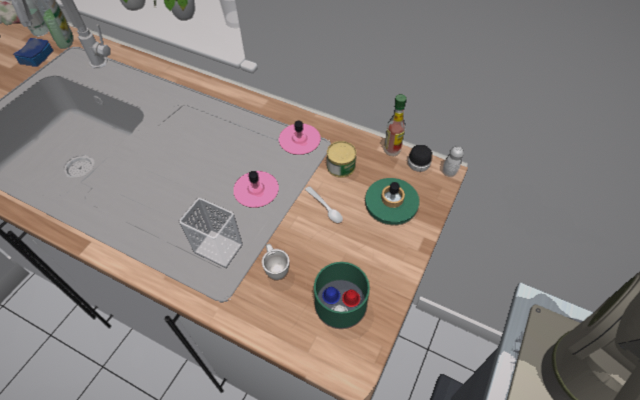

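View pics/top.png

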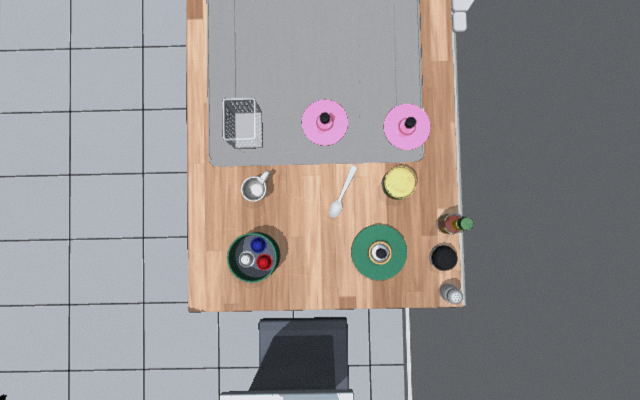

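The nested lid with the wooden collar is at side (393,200) and top (379,252). The knob look-alikes are the pink lids at side (298,138) and (256,187), top (407,127) and (325,122), and the black pot at side (420,156), top (444,258). I choose the green one with the collar. The open canister is at side (341,295), top (254,257); the tin is closed, with a yellow top.

Run:
```python
from h import *
S=cv2.imread('pics/side.png');T=cv2.imread('pics/top.png')
cr=[cv2.resize(a,(390,390),interpolation=cv2.INTER_CUBIC) for a in (S[165:230,360:425],T[220:285,346:411])]
cr2=[cv2.resize(a,(390,200)) for a in ()]
cv2.imwrite('pics/crop.png',np.hstack(cr))
cs,ct=cam('side'),cam('top')
def knob(im,x0,y0,x1,y1):
    c=im[y0:y1,x0:x1].astype(int); m=(c.max(2)<50).astype(np.uint8)
    n,l,st,ce=cv2.connectedComponentsWithStats(m); i=1+np.argmax(st[1:,4]); return ce[i]+[x0,y0],st[i]
ks,a=knob(S,385,178,402,205);kt,b=knob(T,370,242,390,264);print(ks,a,kt,b)
print('knob',tri([(cs,ks),(ct,kt)]))
# hypothesis fit: green pixel silhouette masks
def green(im):
    h=cv2.cvtColor(im,cv2.COLOR_BGR2HSV); return cv2.inRange(h,(65,90,20),(95,255,200))
for n,(sb,tb),R_,z in (('lid',((360,170,425,230),(346,218,412,285)),.066,.019),('can',((305,258,375,330),(222,228,286,288)),.056,.085)):
  for c,im,bx in((cs,S,sb),(ct,T,tb)):
    m=green(im)[bx[1]:bx[3],bx[0]:bx[2]]
    cn=max(cv2.findContours(m,cv2.RETR_EXTERNAL,cv2.CHAIN_APPROX_NONE)[0],key=cv2.contourArea)
    p=cv2.convexHull(cn)[:,0]+[bx[0],bx[1]]
    e=cv2.fitEllipse(p.astype(np.float32));print(n,'ell',np.round(e[0],1),np.round(e[1],1),'at z',z,np.round(atz(c,e[0],z),4), 'bbox',p.min(0),p.max(0))
    # fit circle by projecting hull pixels to plane z
    q=np.array([atz(c,x,z) for x in p]);A=np.c_[2*q[:,:2],np.ones(len(q))];x=np.linalg.lstsq(A,(q[:,:2]**2).sum(1),rcond=None)[0]
    print('  circ',np.round(x[:2],4),np.sqrt(x[2]+x[0]**2+x[1]**2))
```

```text
[393.86046512 187.89534884] [ 4  4 10 12 86] [381.04761905 251.95238095] [ 7  7  9  8 21]
knob (array([ 0.4818709 , -0.22615197,  0.06253366]), array([0.00154306]))
lid ell [391.6 200.6] [45.1 52.9] at z 0.019 [ 0.479 -0.221  0.019] bbox [366 178] [418 223]
  circ [ 0.4803 -0.2232] 0.06569644699129186
lid ell [378.7 251.8] [54.2 54.9] at z 0.019 [ 0.4808 -0.225   0.019 ] bbox [352 225] [406 279]
  circ [ 0.4809 -0.2249] 0.06426292457151007
can ell [340.7 294.1] [55.7 65.6] at z 0.085 [0.4723 0.0807 0.085 ] bbox [314 262] [368 326]
  circ [0.4736 0.0779] 0.0626545745376172
can ell [253.  256.8] [48.2 52.3] at z 0.085 [0.4796 0.0631 0.085 ] bbox [228 233] [279 281]
  circ [0.4797 0.0628] 0.05634560758096082
```

View pics/crop.png

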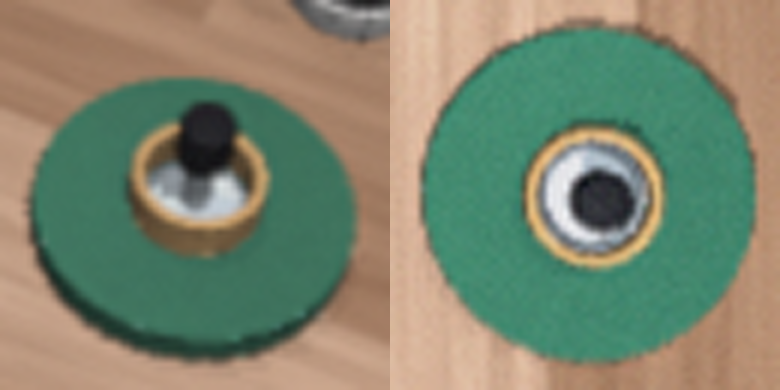

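The crops show the knob inside the wooden collar, on the green lid, so this is the right one. Triangulation gives the knob at (0.482,-0.226,0.0625), which fits the 0.061 it should be. The canister is near (0.478,0.065). Moving now.

Emit:
play_rows:
  series:
    - [-1,-1,0,0,0,1]
    - [-1,-1,0,0,0,1]
    - [-1,-1,0,0,0,1]
    - [-1,-1,0,0,0,1]
    - [-1,-1,0,0,0,1]
  fingers: 1

```text
time: 1.4
ee_pos: [0.3246, 0.3754, 0.4053]
eef_rot: [0.448, 0.894, 0.0, 0.001]
ft_force: [0.5, 0.1, 0.1]
width: 0.087
grip_force: 0.0
```

Emit:
play_rows:
  series:
    - [-1,-0.2,0,0,0,1]
    - [-1,-0.2,0,0,0,1]
    - [-1,-0.2,0,0,0,1]
    - [-1,-0.2,0,0,0,1]

```text
time: 1.8
ee_pos: [0.3915, 0.2373, 0.4053]
eef_rot: [0.666, 0.746, 0.0, 0.001]
ft_force: [-0.2, 0.4, -0.1]
width: 0.0869
grip_force: 0.0
```

Emit:
play_rows:
  series:
    - [-1,0.25,0,0,0,0.22]
    - [-1,0.25,0,0,0,0.22]
    - [-1,0.25,0,0,0,0.22]
    - [-1,0.25,0,0,0,0.22]

```text
time: 2.2
ee_pos: [0.4466, 0.093, 0.4052]
eef_rot: [0.706, 0.709, 0.0, 0.001]
ft_force: [0.4, 1.3, 0.5]
width: 0.0869
grip_force: 0.0
```

Run:
```python
from h import *
k=cam('wrist');cv2.imwrite('pics/w1.png',vision.camera('wrist'));np.savez('w1.npz',K=k[0],W=k[1])
print(np.round(np.array(vision.calibration('wrist')['T_tool_cam']),3));print(k[0],np.round(proj(k,[.478,.065,.085])),proj(k,[.482,-.225,.06]))
```

```text
[[-0.001 -0.968 -0.251  0.068]
 [ 1.    -0.001 -0.     0.   ]
 [ 0.    -0.251  0.968  0.02 ]
 [ 0.     0.     0.     1.   ]]
[[354.63433585   0.         321.47567314]
 [  0.         354.63433585 204.58603529]
 [  0.           0.           1.        ]] [356. 225.] [350.17126999 455.85068544]
```

View pics/w1.png

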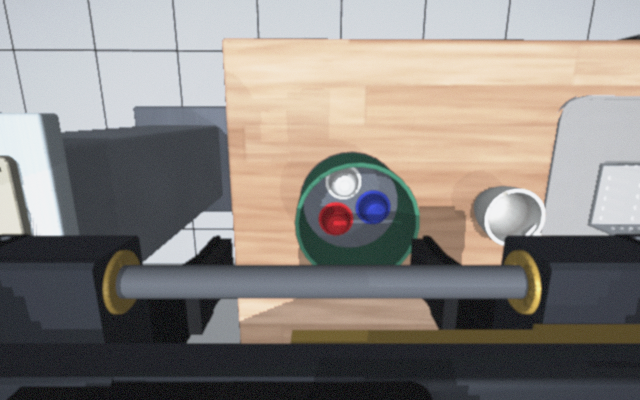

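The wrist view shows the open canister's rim centred near (358,222), with the cup's own rim at (510,215). I'll take a second view from further towards -y.

Emit:
play_rows:
  series:
    - [-0.6,0.2,0,0,0,0]
    - [-0.6,0.2,0,0,0,0]
    - [-0.6,0.2,0,0,0,0]

```text
time: 2.55
ee_pos: [0.477, 0.0047, 0.4051]
eef_rot: [0.705, 0.709, 0.0, 0.001]
ft_force: [-0.7, 0.4, 0.4]
width: 0.0872
grip_force: 0.0
```

```bash
cat > can.py <<'E'
from h import *
from scipy.optimize import least_squares
k=cam('wrist');im=vision.camera('wrist');cv2.imwrite('pics/w2.png',im);np.savez('w2.npz',K=k[0],W=k[1])
d=np.load('w1.npz');k1=(d['K'],d['W']);im1=cv2.imread('pics/w1.png')
def rimpts(k,im,c0,z):
    # outward radial search for the strongest green->non green border and inner border around hypothesised rim
    g=cv2.GaussianBlur(im,(3,3),0).astype(float);s=g[...,1]-g[...,2]   # green minus red
    out=[]
    for t in np.radians(np.arange(0,360,4)):
        rr=np.arange(.040,.072,.0005);px=np.array([proj(k,[c0[0]+q*np.cos(t),c0[1]+q*np.sin(t),z]) for q in rr])
        if px[:,1].max()>258 or px.min()<2: continue
        v=cv2.remap(s.astype(np.float32),px[:,0].astype(np.float32).reshape(1,-1),px[:,1].astype(np.float32).reshape(1,-1),cv2.INTER_LINEAR)[0]
        dv=np.gradient(v);i=np.argmin(dv); out.append((t,rr[i],dv[i],px[i]))
    return out
for n,(kk,ii) in {'w1':(k1,im1),'w2':(k,im)}.items():
  o=rimpts(kk,ii,(.478,.065),.085)
  P=np.array([x[3] for x in o if x[2]<-2])
  for z in(.080,.085,.090):
    q=np.array([atz(kk,p,z)[:2] for p in P])
    f=least_squares(lambda x:np.hypot(*(q-x[:2]).T)-x[2],[.478,.065,.056],loss='soft_l1',f_scale=.001)
    print(n,z,len(P),np.round(f.x,4),np.round(np.median(np.abs(f.fun)),5))
  for p in P: cv2.circle(ii,tuple(int(round(a)) for a in p),1,(255,0,255),-1)
cv2.imwrite('pics/rim.png',np.vstack([im1[120:280,200:600],im[40:280,200:600]]))
E
python3 can.py
```

```text
w1 0.08 58 [0.4782 0.0695 0.0562] 0.00217
w1 0.085 58 [0.4777 0.071  0.0553] 0.00213
w1 0.09 58 [0.4772 0.0725 0.0544] 0.0021
w2 0.08 90 [0.4791 0.0647 0.0562] 0.00017
w2 0.085 90 [0.479  0.0648 0.0553] 0.00017
w2 0.09 90 [0.479  0.0649 0.0544] 0.00016
```

View pics/rim.png

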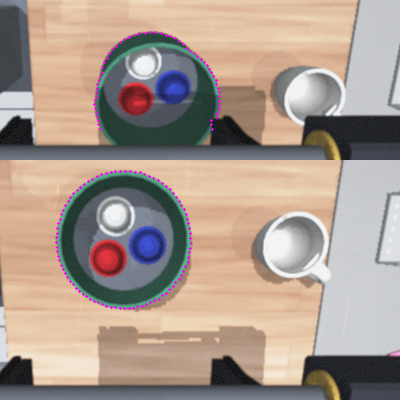

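The w2 rim fit is clean: canister centre (0.479,0.065), rim radius and height consistent with the sizes given. In w1 the fit latched onto the outside wall, so I'm dropping it. Next, the lid.

Emit:
play_rows:
  series:
    - [-0.95,0,0,0,0,0]
    - [-0.95,0,0,0,0,0]
    - [-0.95,0,0,0,0,0]

```text
time: 2.9
ee_pos: [0.4779, -0.1336, 0.4049]
eef_rot: [0.702, 0.712, 0.0, 0.0]
ft_force: [-0.0, 0.6, -0.0]
width: 0.0873
grip_force: 0.0
```

Emit:
play_rows:
  series:
    - [-0.95,0,0,0,0,0]
    - [-0.95,0,0,0,0,0]
    - [-0.95,0,0,0,0,0]
    - [-0.95,0,0,0,0,0]

```text
time: 3.3
ee_pos: [0.4789, -0.2795, 0.4045]
eef_rot: [0.705, 0.71, -0.001, 0.0]
ft_force: [0.0, 0.4, -0.7]
width: 0.0872
grip_force: 0.0
```

```bash
cat > lid.py <<'E'
from h import *
k=cam('wrist');im=vision.camera('wrist');cv2.imwrite('pics/w3.png',im)
s=status.read_state();print(s['ee_pos'],R.from_quat(s['eef_rot']).as_euler('xyz',degrees=True))
p=proj(k,[.4815,-.2255,.063]);print('pred',p)
x,y=np.int32(p);c=im[y-28:y+28,x-28:x+28]
m=(c.max(2)<55).astype(np.uint8);n,l,st,ce=cv2.connectedComponentsWithStats(m)
for i in range(1,n):
    if st[i,4]>60: print('dark',st[i],ce[i]+[x-28,y-28],atz(k,ce[i]+[x-28,y-28],.064))
    if st[i,4]>60: 
        for cn in('side','top'): 
            pass
        px={'side':[393.86,187.9],'top':[381.05,251.95]}
        print('tri',tri([(k,ce[i]+[x-28,y-28])]+[(cam(q),px[q]) for q in px]), tri([(k,ce[i]+[x-28,y-28]),(cam('side'),px['side'])]))
h=cv2.cvtColor(im,cv2.COLOR_BGR2HSV);g=cv2.inRange(h,(65,80,20),(95,255,220))
cn=max(cv2.findContours(g,cv2.RETR_EXTERNAL,cv2.CHAIN_APPROX_NONE)[0],key=cv2.contourArea);P=cv2.convexHull(cn)[:,0]
q=np.array([atz(k,a,.019)[:2] for a in P]);A=np.c_[2*q,np.ones(len(q))];v=np.linalg.lstsq(A,(q**2).sum(1),rcond=None)[0]
print('lid',v[:2],np.sqrt(v[2]+v[0]**2+v[1]**2),P.min(0),P.max(0))
E
python3 lid.py
```

```text
[ 0.47967917 -0.27673286  0.40426203] [-1.79935677e+02  3.39988473e-02  9.05518557e+01]
pred [324.79753612 128.60242273]
lid [ 0.48121468 -0.22726657] 0.06453595422082276 [260  60] [388 190]
```

View pics/w3.png

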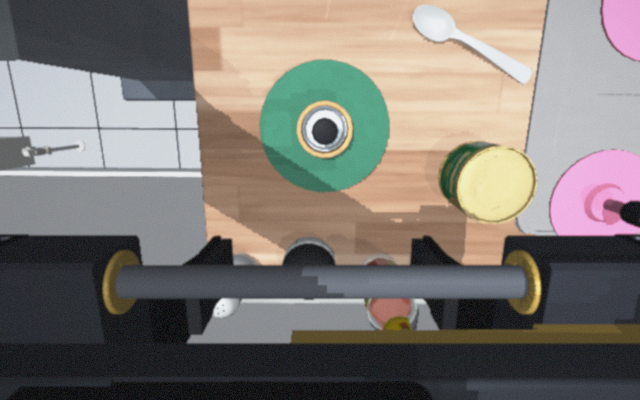

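The wrist view puts the knob at (325,130), within about 1 px of its predicted position, so knob ≈ (0.4815,-0.2265,0.062). The tin (487,182), the black pot and the bottle are clear of the gripper's path. Descending.

Emit:
play_rows:
  series:
    - [0.34,0.01,0.4,0,0,0]
    - [0.34,0.01,0.7,0,0,0]
    - [0.34,0.01,0.8,0,0,0]
    - [0.34,0.01,0.8,0,0,0]
    - [0.34,0.01,0.8,0,0,0]

```text
time: 3.85
ee_pos: [0.4811, -0.2237, 0.2855]
eef_rot: [0.702, 0.712, 0.0, -0.0]
ft_force: [-0.1, -0.1, 0.5]
width: 0.087
grip_force: 0.0
```

Run:
```python
from h import *
s=status.read_state();print(s['ee_pos'],R.from_quat(s['eef_rot']).as_euler('xyz',degrees=True))
for c in('side','top'): cv2.imwrite(f'pics/{c}2.png',vision.camera(c))
k=cam('wrist');im=vision.camera('wrist');cv2.imwrite('pics/w4.png',im);print(proj(k,[.4815,-.2265,.062]))
```

```text
[ 0.48109807 -0.22373861  0.28551135] [-1.79991058e+02 -2.33339269e-02  9.08005814e+01]
[320.17161554 230.86448479]
```

Emit:
play_rows:
  series:
    - [-0.017,0,0.15,0,0,0]
    - [-0.017,0,0.27,0,0,0]
    - [-0.017,0,0.36,0,0,0]
    - [-0.017,0,0.39,0,0,0]
    - [-0.017,0,0.39,0,0,0]

```text
time: 4.5
ee_pos: [0.4805, -0.2277, 0.2264]
eef_rot: [0.703, 0.711, -0.0, 0.0]
ft_force: [0.3, 0.4, -0.0]
width: 0.0867
grip_force: 0.0
```

Emit:
play_rows:
  series:
    - [0,0,0,0,0,0]
    - [0,0,0,0,0,0]
    - [0,0,0,0,0,0]
    - [0,0,0,0,0,0]
    - [0,0,0,0,0,0]
  fingers: -1
  squeeze: 30

```text
time: 5.0
ee_pos: [0.4804, -0.2276, 0.2264]
eef_rot: [0.703, 0.711, 0.0, 0.0]
ft_force: [-0.1, 0.5, 0.3]
width: 0.0547
grip_force: 0.0
```

Emit:
play_rows:
  series:
    - [0,0,0,0,0,0]
    - [0,0,0,0,0,0]
    - [0,0,0,0,0,0]

```text
time: 5.3
ee_pos: [0.4803, -0.2276, 0.2262]
eef_rot: [0.703, 0.711, 0.0, -0.0]
ft_force: [0.2, 0.4, 0.2]
width: 0.0312
grip_force: 0.0
```

Emit:
play_rows:
  series:
    - [0,0,0,0,0,0]
    - [0,0,0,0,0,0]
    - [0,0,0,0,0,0]
    - [0,0,0,0,0,0]

```text
time: 5.7
ee_pos: [0.4804, -0.2276, 0.2262]
eef_rot: [0.703, 0.711, 0.0, 0.0]
ft_force: [1.1, -0.4, -0.9]
width: 0.0229
grip_force: 30.0
```

Emit:
play_rows:
  series:
    - [0,0,-0.05,0,0,0]
    - [0,0,-0.15,0,0,0]
    - [0,0,-0.3,0,0,0]
    - [0,0,-0.3,0,0,0]

```text
time: 6.1
ee_pos: [0.4811, -0.2284, 0.2745]
eef_rot: [0.703, 0.711, 0.001, 0.002]
ft_force: [0.5, -0.1, -2.2]
width: 0.023
grip_force: 30.0
```

Run:
```python
from h import *
s=status.read_state();print(s['ee_pos'],s['width'],s['grip_force'],s['ft_force'])
a=vision.camera('side');b=vision.camera('wrist')
cv2.imwrite('pics/lift.png',np.hstack([cv2.resize(a[140:260,330:470],None,fx=2.5,fy=2.5),cv2.resize(b[150:400,100:460],(432,300))]))
```

```text
[ 0.48110894 -0.22836408  0.27450963] 0.023026946208836108 30.00017716549337 [ 0.53257166 -0.12695093 -2.23720765]
```

View pics/lift.png

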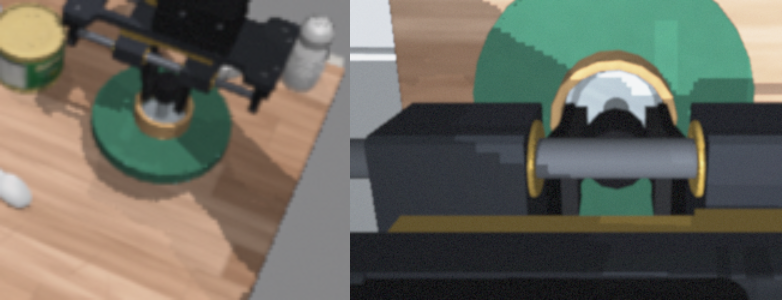

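The lid pair is held level: grip 30 N at 23 mm opening, and the lift force of 2.2 N matches both lids. Raising and carrying it to the canister.

Emit:
play_rows:
  series:
    - [0,0,-0.1,0,0,0]
    - [0,0,-0.3,0,0,0]
    - [0.1,0,-0.5,0,0,0]
    - [0.25,0,-0.55,0,0,0]
    - [0.42,0,-0.55,0,0,0]

```text
time: 6.7
ee_pos: [0.4796, -0.1649, 0.3557]
eef_rot: [0.704, 0.711, 0.001, 0.001]
ft_force: [0.1, 0.3, -2.4]
width: 0.0232
grip_force: 30.0
```

Emit:
play_rows:
  series:
    - [0.2,0,0,0,0,0]
    - [0.4,0,0,0,0,0]
    - [0.6,0,0,0,0,0]
    - [0.8,0,0,0,0,0]
    - [0.95,0,0,0,0,0]

```text
time: 7.2
ee_pos: [0.4776, -0.0204, 0.3541]
eef_rot: [0.703, 0.712, -0.0, -0.0]
ft_force: [0.4, 0.4, -2.8]
width: 0.0233
grip_force: 30.0
```

Emit:
play_rows:
  series:
    - [0.15,0,0,0,0,0]
    - [0.3,0,0,0,0,0]
    - [0.4,0,0,0,0,0]
    - [0.4,0,0,0,0,0]
    - [0.4,0,0,0,0,0]

```text
time: 7.7
ee_pos: [0.4772, 0.0374, 0.3539]
eef_rot: [0.703, 0.711, -0.0, 0.0]
ft_force: [-0.1, -0.3, -2.0]
width: 0.0227
grip_force: 30.0
```

Run:
```python
from h import *
s=status.read_state();print(s['ee_pos'],s['width'],s['grip_force'],s['ft_force'],R.from_quat(s['eef_rot']).as_euler('xyz',degrees=True))
for c in('side','top'):cv2.imwrite(f'pics/{c}3.png',vision.camera(c))
```

```text
[0.47716178 0.03735358 0.35389755] 0.022674254671878627 29.99981797300279 [-0.08450123 -0.3039189  -1.99559344] [-1.79983401e+02  2.96350565e-02  9.06620781e+01]
```

Emit:
play_rows:
  series:
    - [0.1,0.014,0.05,0,0,0]
    - [0.177,0.014,0.12,0,0,0]
    - [0.177,0.014,0.2,0,0,0]
    - [0.177,0.014,0.2,0,0,0]

```text
time: 8.2
ee_pos: [0.4782, 0.0646, 0.3214]
eef_rot: [0.703, 0.712, -0.002, -0.001]
ft_force: [0.1, -0.2, -2.9]
width: 0.0233
grip_force: 30.0
```

Run:
```python
from h import *
s=status.read_state();print(s['ee_pos'],s['ft_force'])
a=vision.camera('side');b=vision.camera('top');cv2.imwrite('pics/over.png',np.hstack([cv2.resize(a[230:350,270:410],None,fx=2.5,fy=2.5),cv2.resize(b[190:310,190:330],None,fx=2.5,fy=2.5)]))
```

```text
[0.47823394 0.06461165 0.32142607] [ 0.08490951 -0.17953868 -2.9216605 ]
```

View pics/over.png

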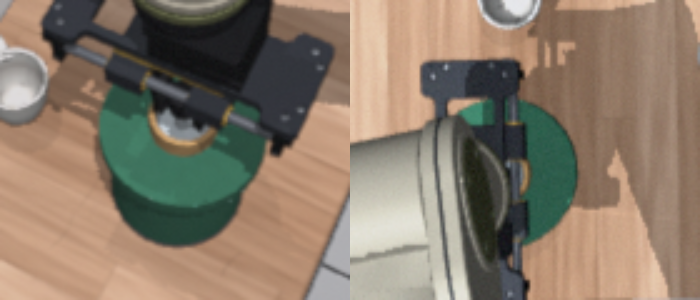

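The lids are level and over the canister. Lowering into the mouth.

Emit:
play_rows:
  series:
    - [0,0,0.03,0,0,0]
    - [0,0,0.06,0,0,0]
    - [0,0,0.09,0,0,0]
    - [0,0,0.12,0,0,0]
    - [0,0,0.12,0,0,0]

```text
time: 8.8
ee_pos: [0.4788, 0.0644, 0.305]
eef_rot: [0.703, 0.711, -0.0, -0.0]
ft_force: [-0.7, 0.1, -3.0]
width: 0.0232
grip_force: 30.0
```

Emit:
play_rows:
  series:
    - [0,0,0.01,0,0,0]
    - [0,0,0.02,0,0,0]
    - [0,0,0.03,0,0,0]
    - [0,0,0.03,0,0,0]

```text
time: 9.2
ee_pos: [0.479, 0.0644, 0.3011]
eef_rot: [0.703, 0.711, -0.0, -0.0]
ft_force: [-0.4, -0.1, -1.8]
width: 0.0227
grip_force: 30.0
```

Emit:
play_rows:
  series:
    - [0,0,0.007,0,0,0]
    - [0,0,0.013,0,0,0]
    - [0,0,0.013,0,0,0]
    - [0,0,0.013,0,0,0]

```text
time: 9.6
ee_pos: [0.479, 0.0644, 0.2993]
eef_rot: [0.703, 0.711, 0.0, -0.0]
ft_force: [0.1, 0.2, -2.2]
width: 0.0229
grip_force: 30.0
```

Emit:
play_rows:
  series:
    - [0,0,0.007,0,0,0]
    - [0,0,0.007,0,0,0]
    - [0,0,0.007,0,0,0]

```text
time: 9.9
ee_pos: [0.4791, 0.0644, 0.2991]
eef_rot: [0.703, 0.711, 0.0, -0.0]
ft_force: [-5.4, -0.5, 10.1]
width: 0.0229
grip_force: 30.0
```

Contact came at TCP z 0.2991 against a predicted 0.2992, so the inner lid is seated. Releasing.

Emit:
play_rows:
  series:
    - [0,0,-0.007,0,0,0]
    - [0,0,-0.007,0,0,0]
    - [0,0,-0.007,0,0,0]
    - [0,0,-0.007,0,0,0]
    - [0,0,-0.007,0,0,0]
  fingers: 1

```text
time: 10.4
ee_pos: [0.479, 0.0644, 0.2992]
eef_rot: [0.703, 0.711, 0.0, -0.0]
ft_force: [1.0, -0.0, 1.0]
width: 0.055
grip_force: 0.0
```

Emit:
play_rows:
  series:
    - [0,0,-0.007,0,0,0]
    - [0,0,-0.007,0,0,0]
    - [0,0,-0.007,0,0,0]
    - [0,0,-0.007,0,0,0]
    - [0,0,-0.007,0,0,0]

```text
time: 10.9
ee_pos: [0.479, 0.0644, 0.3003]
eef_rot: [0.703, 0.711, 0.0, -0.0]
ft_force: [-0.4, -0.0, -0.1]
width: 0.0858
grip_force: 0.0
```

Run:
```python
from h import *
s=status.read_state();print(s['ee_pos'],s['ft_force'],s['width'])
k=cam('wrist');a=vision.camera('side');b=vision.camera('wrist');cv2.imwrite('pics/seat.png',np.hstack([cv2.resize(a[230:350,270:410],None,fx=2.5,fy=2.5),cv2.resize(b[120:400,120:520],(429,300))]))
for n in('outer_lid','canister','collar'):
  for c in ('side','wrist'):
    for d in spotter.boxes_of(c,n)[:1]: print(n,c,d['conf'],np.round(d['point'],3))
def green(im,ylim):
    g=cv2.inRange(cv2.cvtColor(im,cv2.COLOR_BGR2HSV),(65,80,20),(95,255,220));return g
```

```text
[0.47901856 0.06444453 0.30031726] [-0.41987794 -0.0493178  -0.07671136] 0.08576056020702053
outer_lid side 0.73 [0.475 0.087 0.097]
outer_lid wrist 0.74 [0.475 0.083 0.089]
canister side 0.74 [0.459 0.113 0.023]
canister wrist 0.5 [0.477 0.07  0.093]
collar side 0.92 [0.47  0.088 0.093]
collar wrist 0.74 [0.477 0.085 0.09 ]
```

View pics/seat.png

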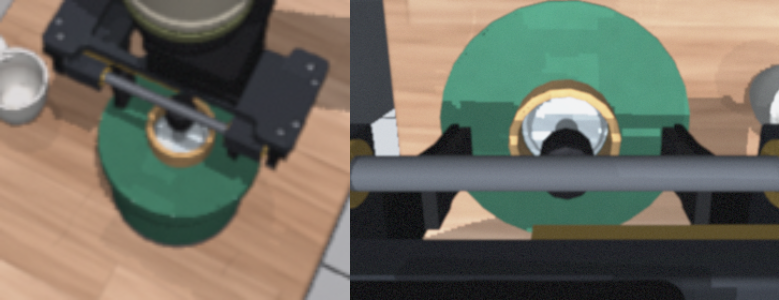

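It shows the lids sitting flat on the canister, with the fingers clear on both sides of the collar. Lowering to the collar and gripping it.

Emit:
play_rows:
  series:
    - [0.005,0,0.05,0,0,0]
    - [0.005,0,0.1,0,0,0]
    - [0.005,0,0.14,0,0,0]
    - [0.005,0,0.155,0,0,0]
    - [0.005,0,0.155,0,0,0]

```text
time: 11.8
ee_pos: [0.4789, 0.0652, 0.2765]
eef_rot: [0.703, 0.711, -0.0, -0.0]
ft_force: [0.3, -1.1, -0.1]
width: 0.0871
grip_force: 0.0
```

Emit:
play_rows:
  series:
    - [0,0,0,0,0,0]
    - [0,0,0,0,0,0]
    - [0,0,0,0,0,0]
    - [0,0,0,0,0,0]
    - [0,0,0,0,0,0]
  fingers: -1
  squeeze: 20

```text
time: 12.3
ee_pos: [0.479, 0.0652, 0.2772]
eef_rot: [0.703, 0.711, 0.0, -0.0]
ft_force: [-0.8, 0.3, -0.1]
width: 0.0546
grip_force: 0.4
```

Emit:
play_rows:
  series:
    - [0,0,0,0,0,0]
    - [0,0,0,0,0,0]
    - [0,0,0,0,0,0]

```text
time: 12.6
ee_pos: [0.479, 0.0652, 0.2772]
eef_rot: [0.703, 0.711, 0.0, -0.0]
ft_force: [-0.1, 0.1, 1.8]
width: 0.0539
grip_force: 20.0
```

Gripped at 54 mm, the collar's size. Lifting straight up 120 mm, slowly at first.

Emit:
play_rows:
  series:
    - [0,0,-0.03,0,0,0]
    - [0,0,-0.07,0,0,0]
    - [0,0,-0.12,0,0,0]
    - [0,0,-0.17,0,0,0]
    - [0,0,-0.22,0,0,0]

```text
time: 13.1
ee_pos: [0.4791, 0.0652, 0.3109]
eef_rot: [0.703, 0.711, 0.0, 0.0]
ft_force: [-0.1, 0.1, -1.7]
width: 0.0536
grip_force: 20.0
```

Emit:
play_rows:
  series:
    - [0,0,-0.06,0,0,0]
    - [0,0,-0.12,0,0,0]
    - [0,0,-0.18,0,0,0]
    - [0,0,-0.24,0,0,0]
    - [0,0,-0.3,0,0,0]

```text
time: 13.6
ee_pos: [0.479, 0.0652, 0.3559]
eef_rot: [0.703, 0.711, 0.0, 0.0]
ft_force: [-0.3, -0.6, -0.9]
width: 0.0537
grip_force: 20.0
```

Emit:
play_rows:
  series:
    - [0,0,-0.08,0,0,0]
    - [0,0,-0.16,0,0,0]
    - [0,0,-0.24,0,0,0]
    - [0,0,-0.28,0,0,0]
    - [0,0,-0.28,0,0,0]

```text
time: 14.1
ee_pos: [0.4792, 0.0652, 0.3981]
eef_rot: [0.703, 0.711, 0.001, 0.0]
ft_force: [-0.4, 0.1, -0.5]
width: 0.0541
grip_force: 20.0
```

Run:
```python
from h import *
s=status.read_state();print(s['time'],s['ee_pos'],s['ft_force'],s['width'],s['grip_force'],R.from_quat(s['eef_rot']).as_euler('xyz',degrees=True),np.abs(s['joint_vel']).max())
a=vision.camera('side');b=vision.camera('wrist');cv2.imwrite('pics/final.png',np.hstack([cv2.resize(a[210:350,260:420],(400,350)),cv2.resize(b[100:400,140:480],(397,350))]))
```

```text
14.1 [0.47923921 0.0651923  0.39806539] [-0.40082439  0.07121054 -0.51464654] 0.05407128896141028 19.999679164029658 [ 1.79917217e+02 -4.22495367e-02  9.06690263e+01] 0.026549346395366515
```

View pics/final.png

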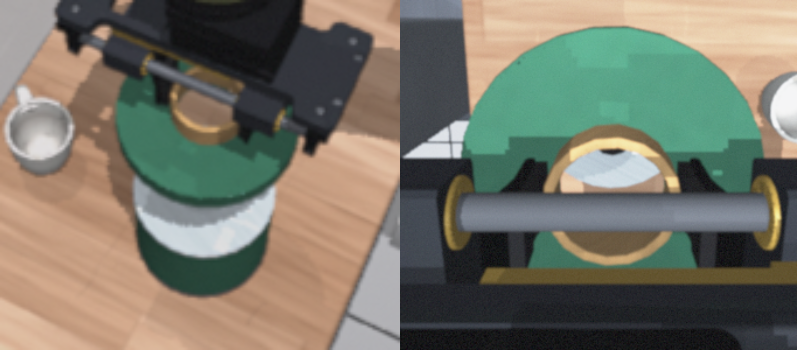

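The picture shows the outer lid held level alone, 121 mm up, with the inner lid's flange flat on the canister rim. I'll let it settle, then hand in.

Emit:
play_rows:
  series:
    - [0,0,0,0,0,0]
    - [0,0,0,0,0,0]
    - [0,0,0,0,0,0]
    - [0,0,0,0,0,0]
    - [0,0,0,0,0,0]

```text
time: 14.7
ee_pos: [0.479, 0.0652, 0.397]
eef_rot: [0.703, 0.711, -0.0, -0.0]
ft_force: [-0.0, -0.3, -1.1]
width: 0.0537
grip_force: 20.0
```

```bash
python3 -c "
from bench import job
print(job.close_job())"
```

```text
the job is handed in; nothing more can be done
None
```

The job is handed in at 14.7 s (no verdict came back): the inner lid is seated in the canister, and the outer lid is held level and still by its collar, about 12 cm above where it sat.

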